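# Put the mixed-up containers back in their colour docks

## Robot

A 6-joint arm with a two-finger parallel gripper is mounted at the origin on the work surface. World frame = base frame: x ahead of the robot, y to its left, z up, the work surface at z = 0. Lengths are in m, angles in rad, forces in N, time in s.
With the tool pointing down it reaches from about 0.35 to 0.875 m from the base axis. Payload 15.5 kg.
Tool frame: the origin (TCP) lies at the very end of the fingers, on their centre line; the grasp point (between the pads) lies 19 mm behind it; z points along the fingers, y is the line along which they close (so a half turn about z gives the same grasp; the last joint's range is limited). The gripper opens to 85 mm and grips with 20 to 120 N. Pads are 22 mm wide; open, the fingers measure 114 mm over their backs; the gripper's body (76 mm by 85 mm) begins 54 mm behind the grasp point. The pads swing forward as they close: fully open they stand 13 mm farther back than shut.
Start: joints at [1.242, 0.494, 1.345, -0, 1.302, -0.096], TCP at [0.144, 0.608, 0.231] pointing down, gripper open.
Joint ranges: [-2.91, 2.91], [-0.82, 2.16], [0.22, 2.67], [-1.22, 4.37], [0.12, 2.79], [-3.08, 3.08]. Speed limits (rad/s): [1.89, 1.89, 2.57, 3.01, 3.01, 3.01].

## Interface

Orientations are given as [roll, pitch, yaw] about the fixed x, y, z axes, in that order (R = Rz(yaw) Ry(pitch) Rx(roll)).
In Python, from bench import telemetry, viewer, workorder gives the robot as it stands.
- The arm moves only by the shell command python3 -m creep 'ROWS' [FORCE]. ROWS is JSON, a list that holds one entry, the list of rows, each a list of 7 numbers: the shift along the tool's x, y, z in mm, then the turn, a rotation vector about the tool's x, y, z in degrees, then the finger opening in mm, from 0 to 85.4. In form: [[[dx, dy, dz, rx, ry, rz, claw], ...]]. A call has 1 to 5 rows; each row is the pose to reach, as a shift and turn from the pose commanded when the call began, along the tool's axes at that moment; what a row does not reach only later rows make up. A row lasts 1/8 s, in which the tool goes at most 62.5 mm and 10.7 degrees, less where a joint would pass 70% of its speed; a pose out of reach is approached as far as the arm can. A call with a gripper value outside its range is refused whole. The fingers move at their own pace and stop on an object; FORCE is the grip in N (left out, the last holds). Time passes only in rows, so rows that repeat a pose let the fingers close. It gives the time, the measured TCP pose, the force, the opening and the grip force at its end, in the units of the state.
- telemetry.get_obs(): the state, without advancing time (a new reading comes with each control period).
- viewer.snapshot(name): name is "scene" or "top"; returns a dict with "frame" (480x640x3 uint8, red, green, blue), "vfov" (degrees; the focal length in pixels is half the picture's height over the tangent of half this angle, whatever the lens; pixels are square), "cx", "cy" (the principal point, pixels), "position" and "rotation" of the camera in the world. Camera axes: x right, y up, looking along -z (the intrinsics and any distortion apply to the point x, -y, -z); pixel columns grow to the right and rows downward; lengths in m; the calibration is good to about 2 mm. A picture is of the moment at which its call begins. There is no depth.
- workorder.sign_off(): hands the job in; it is judged then, once.
The state is a dict: "clock": time; "joint_positions": joint angles; "dq": joint speeds; "joint_torque": joint torques, N m; "ee_pos": TCP position; "orientation": TCP orientation; "wrist_force": force on the tool from outside, world axes, zero at the start; "moment": the same for the moment, N m; "width": finger opening in m; "gripper_force": force on a finger pad.
Only numpy, scipy, OpenCV 4.12 (cv2) and the standard library are available. Lean on these libraries where they do the work, as an engineer would, in place of code of your own. Each camera call takes 0.05 s, during which the arm holds its last target. There are 200 camera calls.

## Task

On this dental tray the pink beaker, the green-lidded pellet box and the blue-capped bottle have been put back in each other's docks. Swap them round so that each stands upright, flat on the floor of the dock of its own colour, setting one of them down in the empty grey dock first to make room. Keep them upright, and leave the mouth mirror, the small amber dish and the purple syringe where they lie.

Things in the scene. Friction and masses are not known exactly. Their poses are not given: they have to be found in the camera images.
- beaker_mid (a point): pink open beaker, all pink, a round straight-walled cup 50 mm in diameter, 70 mm high, about 90 g. Point: on its axis, half-way up (35 mm above its underside). z up along the axis.
- pellet_box_mid (a point): square closed pellet box with green lid and green foot (white band between), 40 x 40 mm and 66 mm high, about 110 g. Point: its centre, half-way up (33 mm above its underside). x and y square to its sides, z up.
- bottle_mid (a point): white round bottle with blue cap and blue band: body 48 mm in diameter and straight up to 58 mm, then shoulder and cap (28 mm in diameter) up to 88 mm, about 130 g. Point: on its axis, half-way up (44 mm above its underside; there the body is 48 mm wide). z up along the axis.
- dock_pink: fixed round low-rimmed dock on the table, pink, 88 mm outside diameter, 12 mm high; round recess 78 mm across, floor 5 mm above the table (7 mm deep). Origin: centre of its underside, z up. Home of the beaker; at the start another container stands in it.
- dock_green: fixed round low-rimmed dock on the table, green, 88 mm outside diameter, 12 mm high; round recess 78 mm across, floor 5 mm above the table (7 mm deep). Origin: centre of its underside, z up. Home of the pellet box; at the start another container stands in it.
- dock_blue: fixed round low-rimmed dock on the table, blue, 88 mm outside diameter, 12 mm high; round recess 78 mm across, floor 5 mm above the table (7 mm deep). Origin: centre of its underside, z up. Home of the bottle; at the start another container stands in it.
- dock_grey: fixed round low-rimmed dock on the table, grey, 88 mm outside diameter, 12 mm high; round recess 78 mm across, floor 5 mm above the table (7 mm deep). Origin: centre of its underside, z up. Empty at the start: the free spot. The table's other equipment, up to 195 mm high, stands beyond the docks, further than 0.75 m ahead or 0.5 m to the sides.
- mirror: loose steel mouth mirror lying on the table, 160 mm long, 8 mm thick rod (mirror disc 22 mm across at its +x end). Origin: under the middle of its length; x along it. To be left alone.
- dappen: loose small amber glass dish with white filling, 38 mm in diameter, 24 mm high. Origin: centre of its underside. To be left alone.
- syringe: loose purple material syringe lying on the table, 119 mm long, barrel 13 mm thick, flange 26 mm wide. Origin: under the middle of its barrel; x along it, black tip to +x. To be left alone.

How it is judged:
On the way:
1. one of the containers has been set down and let go in the grey dock (((horizontal distance between beaker_mid and dock_grey below 0.018 m and z of beaker_mid in the frame of dock_grey below 0.044 m and contact force between beaker and the fingers below 0.1 N) or (horizontal distance between pellet_box_mid and dock_grey below 0.018 m and z of pellet_box_mid in the frame of dock_grey below 0.042 m and contact force between pellet_box and the fingers below 0.1 N) or (horizontal distance between bottle_mid and dock_grey below 0.018 m and z of bottle_mid in the frame of dock_grey below 0.053 m and contact force between bottle and the fingers below 0.1 N))), for 0.2 s.
At the end, for the whole second after the job is handed in: The beaker stands in the pink dock, the pellet box in the green dock and the bottle in the blue dock, each within 15 mm of the dock's centre, seated on its floor (within 4 mm), upright within 0.1 rad, the grey dock thus empty again, released and at rest (horizontal distance between beaker_mid and dock_pink below 0.015 m and z of beaker_mid in the frame of dock_pink below 0.044 m and angle between each of beaker_mid, pellet_box_mid, bottle_mid's own z axis and vertical below 0.1 rad and linear speed of each of beaker, pellet_box, bottle below 0.02 m/s and horizontal distance between pellet_box_mid and dock_green below 0.015 m and z of pellet_box_mid in the frame of dock_green below 0.042 m and horizontal distance between bottle_mid and dock_blue below 0.015 m and z of bottle_mid in the frame of dock_blue below 0.053 m); the robot touches nothing.
It fails at once if a container is tipped by more than about 35 degrees (angle between any of beaker_mid, pellet_box_mid, bottle_mid's own z axis and vertical above 0.6 rad).
It fails at once if the mouth mirror, the amber dish or the syringe is shifted by more than 20 mm (distance of any of mirror, dappen, syringe from where it was at the start of the episode above 0.02 m).
It also fails if it takes over 109 s, if anything falls off the work surface, if the arm or the gripper's body presses on something with over 40 N, if the wrist force passes 120 N, or if a joint passes its speed limit or range.

## Working session

There is one attempt and no reset: what is moved stays moved. The work goes in short steps, Python scripts to look and compute and a shell command to move; the robot and the scene stay as the last step left them, time stands still between calls to the robot, and variables do not carry over. Pictures are saved under pics/ and viewed, at most 14 in all, crops included, and the job is handed in when it is done.

```bash
ls; mkdir -p pics
python3 - <<'E'
from bench import telemetry, viewer
import cv2
for n in ("top","scene"):
    s=viewer.snapshot(n)
    cv2.imwrite(f"pics/{n}0.png",s["frame"][:,:,::-1])
    print({k:v for k,v in s.items() if k!="frame"})
print(telemetry.get_obs())
E
```

```text
pics
{'vfov': 50.7612862727935, 'cx': 318.8331248852177, 'cy': 246.32841226285814, 'position': array([ 0.43547016, -0.01802393,  0.92803358]), 'rotation': array([ 0.13108825,  0.01184438, -1.59525691])}
{'vfov': 44.695476865525606, 'cx': 315.027172276577, 'cy': 229.8419684720334, 'position': array([ 1.3159018 , -0.30771549,  0.61169672]), 'rotation': array([ 1.00001581, -0.01016539,  1.21803508])}
{'clock': 0.1, 'joint_positions': array([ 1.24251346e+00,  4.94131583e-01,  1.34607685e+00, -2.44974138e-06,
        1.30248905e+00, -9.54831915e-02]), 'dq': array([ 0.00012944, -0.00012113, -0.00262767, -0.00159469,  0.0010163 ,
       -0.00133065]), 'joint_torque': array([ 2.04227319e-03, -8.83591175e+01, -3.84564972e+01, -3.67933544e-04,
        5.11114747e-03, -1.26057006e-05]), 'ee_pos': array([0.14407122, 0.60783395, 0.23075072]), 'orientation': array([-3.14049262e+00, -1.02982418e-04,  2.90879357e+00]), 'wrist_force': array([-0.40151151, -0.64853713,  0.38475304]), 'moment': array([-0.0206344 ,  0.02608475,  0.03540651]), 'gripper_force': 0.0, 'width': 0.08561833167761354}
```

View pics/top0.png

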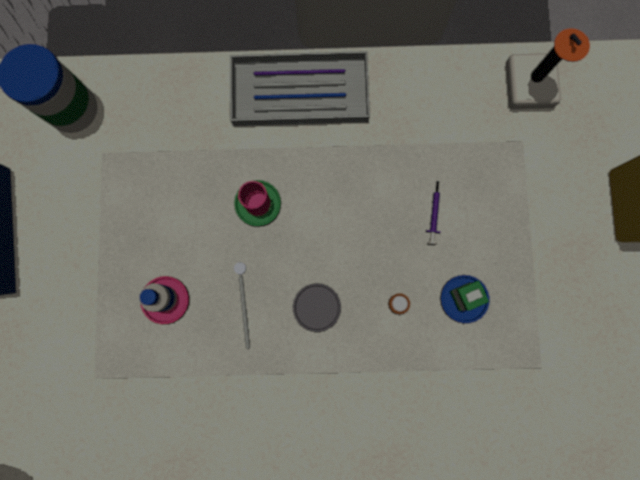

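View pics/scene0.png

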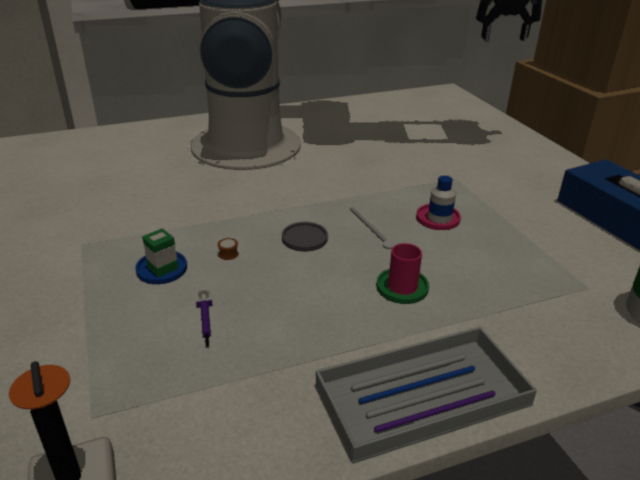

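The top view shows four docks: green (258,203) with the beaker, pink (164,300) with the bottle, blue (465,298) with the box, and grey (317,307), which is empty. The mirror lies at about (244,305), the dish at (399,303) and the syringe at (434,212). The scene view agrees. Next I'll enlarge the docks.

```bash
cat > h.py <<'E'
import numpy as np, cv2
from scipy.spatial.transform import Rotation as R
def ray(s,u,v):
    f=240/np.tan(np.radians(s["vfov"])/2)
    d=np.array([(u-s["cx"])/f,-(v-s["cy"])/f,-1.])
    return R.from_euler("xyz",s["rotation"]).as_matrix()@d
def p2w(s,u,v,z):
    d=ray(s,u,v); p=s["position"]
    return p+d*(z-p[2])/d[2]
def w2p(s,P):
    f=240/np.tan(np.radians(s["vfov"])/2)
    c=R.from_euler("xyz",s["rotation"]).as_matrix().T@(np.array(P)-s["position"])
    return s["cx"]+f*c[0]/-c[2], s["cy"]-f*c[1]/-c[2]
def crops(s,cs,name,k=4,w=100,h=75):
    f=s["frame"][:,:,::-1]
    t=[cv2.resize(f[v:v+h,u:u+w],None,fx=k,fy=k,interpolation=cv2.INTER_CUBIC) for u,v in cs]
    cv2.imwrite(name,cv2.convertScaleAbs(np.vstack([np.hstack(t[:2]),np.hstack(t[2:])]),alpha=1.5))
E
python3 - <<'E'
from h import *
from bench import viewer
s=viewer.snapshot("top"); crops(s,[(208,165),(115,262),(415,262),(267,270)],"pics/c1.png")
for n,u,v in (("green",258,203),("pink",164.5,300),("blue",465,298.5),("grey",317,307)): print(n,p2w(s,u,v,.012))
a=p2w(s,293,307,.012);b=p2w(s,341,307,.012);print(np.linalg.norm(a-b))
t=viewer.snapshot("scene")
print("grey scene",p2w(t,305,236.5,.012),"pink",p2w(t,439,216,.012),"blue",p2w(t,161.5,266.5,.012))
E
```

```text
green [0.64024274 0.1004101  0.012     ]
pink [0.46590015 0.27120287 0.012     ]
blue [ 0.45517068 -0.27025799  0.012     ]
grey [ 0.44655566 -0.00414397  0.012     ]
0.08632409500283109
grey scene [ 0.45687724 -0.00491648  0.012     ] pink [0.47507471 0.27025852 0.012     ] blue [ 0.46372657 -0.26958093  0.012     ]
```

View pics/c1.png

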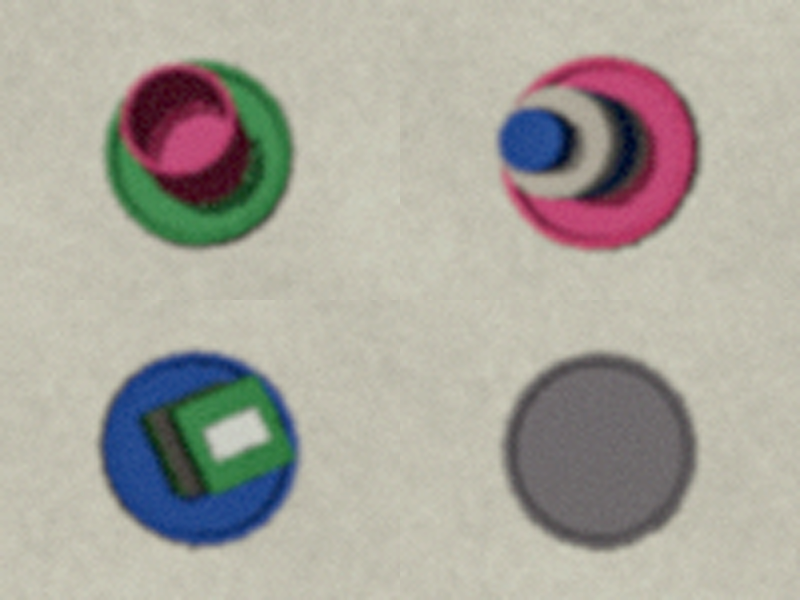

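The crops show the beaker rim centre at about (253,195), the cap centre at (149,297), the lid centre at (473.5,295.5) and the grey dock at (317,307.5). The two cameras disagree by about 9 mm in x, so I'll check that with the docks' outlines.

```bash
cat > m.py <<'E'
from h import *
from bench import viewer
from scipy.optimize import least_squares
s=viewer.snapshot("top"); t=viewer.snapshot("scene")
def outl(c,P,z,r): # projected circle
    a=np.linspace(0,2*np.pi,60); return np.array([w2p(c,[P[0]+r*np.cos(q),P[1]+r*np.sin(q),z]) for q in a])
H={"green":(50,80),"pink":(160,179),"blue":(100,128)}
for nm,c in (("top",s),("scene",t)):
    f=cv2.resize(c["frame"],None,fx=1,fy=1); hsv=cv2.cvtColor(f,cv2.COLOR_RGB2HSV)
    for n,P in (("green",(.64,.10)),("pink",(.466,.271)),("blue",(.455,-.270)),("grey",(.447,-.004))):
        o=outl(c,P,.012,.044); x0,y0=o.min(0).astype(int)-9; x1,y1=o.max(0).astype(int)+9
        if n=="grey": m=(hsv[...,2]<0.72*np.median(hsv[y0:y0+5,x0:x1,2]))
        else: m=(hsv[...,0]>=H[n][0])&(hsv[...,0]<=H[n][1])&(hsv[...,1]>90)
        m2=np.zeros_like(m); m2[y0:y1,x0:x1]=m[y0:y1,x0:x1]
        pts=cv2.convexHull(np.argwhere(m2)[:,::-1].astype(np.int32)).reshape(-1,2)
        print(nm,n,"box",pts.min(0),pts.max(0),"-> centre of box at z=.010",p2w(c,*((pts.min(0)+pts.max(0))/2),.010).round(4),
          "widths mm",[round(1e3*np.linalg.norm(p2w(c,pts[:,0].min()-.5,(pts[:,1].min()+pts[:,1].max())/2,.01)-p2w(c,pts[:,0].max()+.5,(pts[:,1].min()+pts[:,1].max())/2,.01)),1)])
for n,u,v,z in (("beaker",253,195,.075),("cap",149,297,.093),("lid",473.5,295.5,.071)): print(n,p2w(s,u,v,z))
a=p2w(s,415+175/4,262+103/4,.071);b=p2w(s,415+260/4,262+75/4,.071);print("box edge",b-a,np.degrees(np.arctan2(*(b-a)[1::-1])))
E
python3 m.py
```

```text
top green box [235 181] [279 225] -> centre of box at z=.010 [0.6407 0.1025 0.01  ] widths mm [np.float64(83.6)]
top pink box [141 276] [188 323] -> centre of box at z=.010 [0.4669 0.2718 0.01  ] widths mm [np.float64(87.3)]
top blue box [441 275] [488 322] -> centre of box at z=.010 [ 0.4552 -0.2699  0.01  ] widths mm [np.float64(86.1)]
top grey box [293 283] [340 332] -> centre of box at z=.010 [ 0.4457 -0.0032  0.01  ] widths mm [np.float64(86.5)]
scene green box [377 270] [428 303] -> centre of box at z=.010 [0.6501 0.0988 0.01  ] widths mm [np.float64(86.6)]
scene pink box [417 204] [460 229] -> centre of box at z=.010 [0.4736 0.2703 0.01  ] widths mm [np.float64(87.8)]
scene blue box [136 252] [186 283] -> centre of box at z=.010 [ 0.4635 -0.2707  0.01  ] widths mm [np.float64(87.6)]
scene grey box [282 222] [327 251] -> centre of box at z=.010 [ 0.4537 -0.0048  0.01  ] widths mm [np.float64(86.2)]
beaker [0.6404879  0.10078562 0.075     ]
cap [0.4687719  0.27136409 0.093     ]
lid [ 0.45856161 -0.26856234  0.071     ]
box edge [ 0.01087726 -0.03644388  0.        ] -73.38141730678574
```

The top-camera values hold up: the containers sit within about 3 mm of their dock centres, and the dock widths come out near 88 mm. The scene offset comes from the visible side of each rim. I'll go above the bottle first, turning the tool to yaw 90°.

```bash
cat > go.py <<'E'
import sys,numpy as np
from bench import telemetry
from scipy.spatial.transform import Rotation as R
o=telemetry.get_obs(); M=R.from_euler("xyz",o["orientation"])
print("t",round(o["clock"],2),"pos",(1e3*o["ee_pos"]).round(1),"rpy",np.degrees(o["orientation"]).round(1),"w",round(1e3*o["width"],1),"grip",round(o["gripper_force"],1),"F",o["wrist_force"].round(1))
a=[float(v) for v in sys.argv[1:]]
if a:
    T=R.from_euler("xyz",[180,0,a[3]],degrees=True)
    print("row",(M.inv().apply(np.array(a[:3])-1e3*o["ee_pos"])).round(1),(M.inv()*T).as_rotvec(degrees=True).round(1))
E
python3 -m creep '[[[-80,-50,7,0,0,10,85],[-160,-100,14,0,0,20,85],[-220,-150,20,0,0,30,85],[-270,-180,25,0,0,40,85],[-320,-210,30,0,0,50,85]]]' 60; python3 go.py 466 271.5 150 90
```

```text
clock: 0.92
ee_pos: [0.3587, 0.3798, 0.2072]
orientation: [3.141, -0.0, 2.031]
wrist_force: [-0.1, 0.3, -0.3]
width: 0.0853
gripper_force: 0.0
t 0.93 pos [358.7 379.8 207.2] rpy [180.   -0.  116.3] w 85.3 grip 0.0 F [-0.1  0.3 -0.3]
row [-144.6   48.1   57.2] [ 0.  -0.  26.3]
```

```bash
python3 -m creep '[[[-50,16,20,0,0,9,85],[-100,32,40,0,0,18,85],[-144,48,57,0,0,26,85],[-144,48,57,0,0,26,85],[-144,48,57,0,0,26,85]]]'; python3 go.py 466 271.5 150 90
python3 - <<'E'
from bench import viewer
import cv2
f=viewer.snapshot("top")["frame"][:,:,::-1]
cv2.imwrite("pics/a1.png",cv2.resize(f[220:380,60:280],None,fx=3,fy=3,interpolation=cv2.INTER_CUBIC))
E
```

```text
clock: 1.55
ee_pos: [0.4649, 0.2743, 0.1502]
orientation: [-3.141, -0.0, 1.583]
wrist_force: [-1.0, 0.3, -0.2]
width: 0.085
gripper_force: 0.0
t 1.55 pos [464.9 274.3 150.2] rpy [-180.    -0.    90.7] w 85.0 grip 0.0 F [-1.   0.3 -0.2]
row [-2.8  1.1  0.2] [-0.  -0.   0.7]
```

View pics/a1.png

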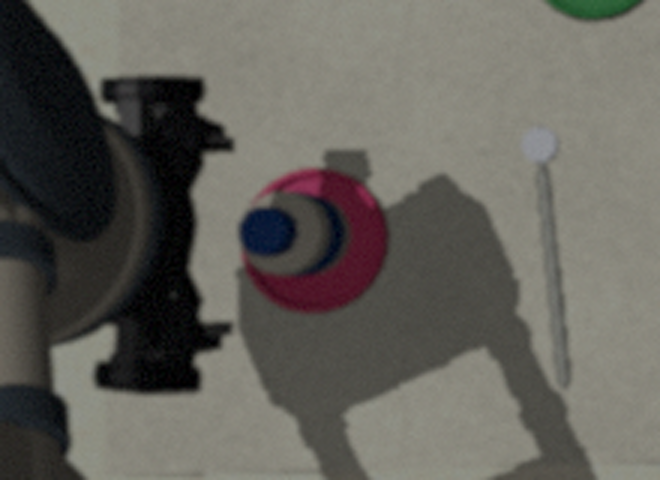

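The fingers straddle the bottle (tips at full-frame pixels (135,267) and (134,330)), spread along x. I'll descend part of the way and check the projection.

```bash
python3 - <<'E'
from h import *
from bench import viewer
s=viewer.snapshot("top")
for z in (.15,.163): print(w2p(s,[.465,.274,z]), p2w(s,134.5,298.3,z))
E
python3 -m creep '[[[-3,1,15,0,0,0.7,85],[-3,1,40,0,0,0.7,85],[-3,1,65,0,0,0.7,85],[-3,1,90,0,0,0.7,85],[-3,1,90,0,0,0.7,85]]]'; python3 go.py 467 271.5 25 90
```

```text
(np.float64(134.46335634681714), np.float64(298.34227041052935)) [0.46506332 0.27394495 0.15      ]
(np.float64(131.254624732057), np.float64(298.09483292250724)) [0.46456886 0.2690665  0.163     ]
clock: 2.28
ee_pos: [0.4646, 0.2709, 0.0584]
orientation: [-3.138, 0.001, 1.571]
wrist_force: [0.2, -0.5, -0.3]
width: 0.0852
gripper_force: 0.0
t 2.27 pos [464.6 270.9  58.4] rpy [-1.798e+02  1.000e-01  9.000e+01] w 85.2 grip 0.0 F [ 0.2 -0.5 -0.3]
row [ 0.6  2.5 33.4] [-0.2  0.1 -0. ]
```

```bash
python3 -m creep '[[[0,2,18,0,0,0,85],[0,2,33,0,0,0,85],[0,2,33,0,0,0,30],[0,2,33,0,0,0,30],[0,2,33,0,0,0,30]]]' 50; python3 -m creep '[[[0,0,0,0,0,0,30],[0,0,0,0,0,0,30]]]' 50;python3 go.py
```

```text
clock: 2.9
ee_pos: [0.4684, 0.2713, 0.028]
orientation: [3.141, -0.0, 1.57]
wrist_force: [-1.3, 0.5, 5.2]
width: 0.047
gripper_force: 51.7
clock: 3.15
ee_pos: [0.4684, 0.2714, 0.028]
orientation: [3.141, -0.0, 1.57]
wrist_force: [-1.8, 0.6, 7.4]
width: 0.0466
gripper_force: 52.1
t 3.15 pos [468.4 271.4  28. ] rpy [179.9  -0.   90. ] w 46.6 grip 52.1 F [-1.8  0.6  7.4]
```

Held: the width is 47 mm. Lift and look.

```bash
python3 -m creep '[[[0,0,-10,0,0,0,30],[0,0,-35,0,0,0,30],[0,0,-65,0,0,0,30],[0,0,-95,0,0,0,30],[0,0,-95,0,0,0,30]]]' 50; python3 go.py 448 -3.5 120 90
python3 - <<'E'
from bench import viewer
import cv2
cv2.imwrite("pics/a2.png",cv2.resize(viewer.snapshot("scene")["frame"][120:320,340:560,::-1],None,fx=3,fy=3,interpolation=cv2.INTER_CUBIC))
E
```

```text
clock: 3.78
ee_pos: [0.4693, 0.2717, 0.1248]
orientation: [3.138, -0.002, 1.57]
wrist_force: [-0.4, -0.1, -1.5]
width: 0.0467
gripper_force: 51.7
t 3.77 pos [469.3 271.7 124.8] rpy [ 1.798e+02 -1.000e-01  9.000e+01] w 46.7 grip 51.7 F [-0.4 -0.1 -1.5]
row [-275.2  -21.1    4.2] [ 0.2 -0.1 -0. ]
```

View pics/a2.png

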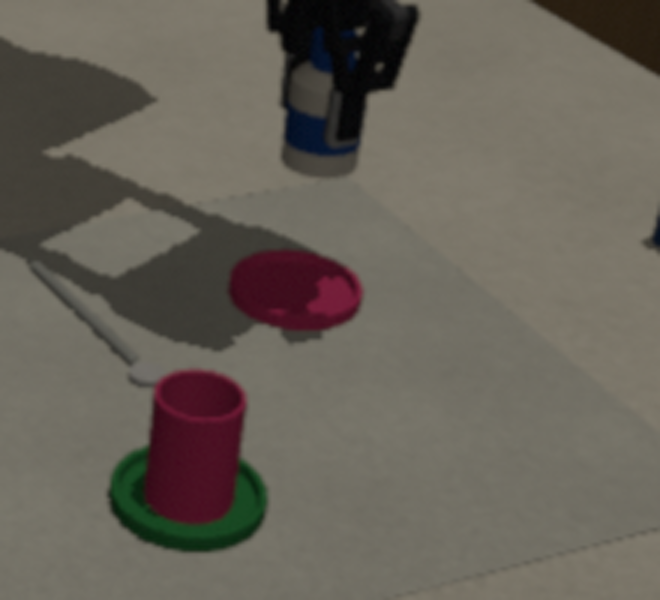

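The bottle hangs upright in the grip and its bottom is clear of everything (crop ~(320,165)). Over to the grey dock.

```bash
python3 -m creep '[[[-25,-2,0,0,0,0,30],[-75,-6,0,0,0,0,30],[-130,-10,0,0,0,0,30],[-185,-15,0,0,0,0,30],[-235,-20,0,0,0,0,30]]]' 50; python3 -m creep '[[[-32,-2,0,0,0,0,30],[-40,-3,4,0,0,0,30],[-40,-3,4,0,0,0,30]]]' 50;python3 go.py 446.5 -3.5 29 90
```

```text
clock: 4.45
ee_pos: [0.4471, 0.0345, 0.1216]
orientation: [-3.141, 0.0, 1.57]
wrist_force: [0.4, -0.9, -1.3]
width: 0.0466
gripper_force: 51.6
clock: 4.82
ee_pos: [0.4444, -0.0038, 0.1175]
orientation: [-3.14, -0.0, 1.569]
wrist_force: [-0.3, -0.1, -1.5]
width: 0.047
gripper_force: 51.6
t 4.83 pos [444.4  -3.8 117.5] rpy [-179.9   -0.    89.9] w 47.0 grip 51.6 F [-0.3 -0.1 -1.5]
row [ 0.3  2.2 88.5] [-0.1 -0.  -0.1]
```

```bash
python3 -m creep '[[[0,2,15,0,0,0,30],[0,2,40,0,0,0,30],[0,2,65,0,0,0,30],[0,2,80,0,0,0,30],[0,2,84,0,0,0,30]]]' 50; python3 -m creep '[[[0,0,3,0,0,0,30],[0,0,4.5,0,0,0,30],[0,0,4.5,0,0,0,30]]]' 50;python3 go.py 446.5 -3.5 29 90
```

```text
clock: 5.45
ee_pos: [0.4464, -0.0027, 0.0333]
orientation: [-3.14, -0.0, 1.571]
wrist_force: [0.7, 0.4, -1.2]
width: 0.047
gripper_force: 51.6
clock: 5.82
ee_pos: [0.4471, -0.0038, 0.03]
orientation: [3.141, 0.0, 1.57]
wrist_force: [-0.0, 0.3, -0.7]
width: 0.0467
gripper_force: 51.6
t 5.83 pos [447.1  -3.8  30. ] rpy [180.   0.  90.] w 46.7 grip 51.6 F [-0.   0.3 -0.7]
row [ 0.3 -0.6  1. ] [ 0.  0. -0.]
```

```bash
python3 -m creep '[[[0,0,1,0,0,0,30],[0,0,2,0,0,0,30],[0,0,2.5,0,0,0,30],[0,0,2.5,0,0,0,30]]]' 50;python3 go.py
```

```text
clock: 6.32
ee_pos: [0.4471, -0.0039, 0.0279]
orientation: [3.141, 0.0, 1.57]
wrist_force: [-3.6, 0.3, 23.9]
width: 0.0467
gripper_force: 54.4
t 6.33 pos [447.1  -3.9  27.9] rpy [179.9   0.   90. ] w 46.7 grip 54.4 F [-3.6  0.3 23.9]
```

The bottle is seated, with a contact force of 24 N. Release, hold about 0.4 s, then rise.

```bash
python3 -m creep '[[[0,0,-1,0,0,0,85],[0,0,-1,0,0,0,85],[0,0,-1,0,0,0,85],[0,0,-1,0,0,0,85],[0,0,-1,0,0,0,85]]]' 50;  python3 -m creep '[[[0,0,-15,0,0,0,85],[0,0,-40,0,0,0,85],[0,0,-70,0,0,0,85],[0,0,-110,0,0,0,85],[0,0,-130,0,0,0,85]]]';python3 go.py 640.5 101.5 150 90
```

```text
clock: 6.95
ee_pos: [0.4469, -0.0038, 0.0281]
orientation: [-3.142, -0.0, 1.57]
wrist_force: [0.5, 0.0, -0.3]
width: 0.0852
gripper_force: 0.0
clock: 7.58
ee_pos: [0.4474, -0.0039, 0.16]
orientation: [3.14, 0.0, 1.57]
wrist_force: [-0.3, -0.7, -0.5]
width: 0.0849
gripper_force: 0.0
t 7.58 pos [447.4  -3.9 160. ] rpy [179.9   0.   90. ] w 84.9 grip 0.0 F [-0.3 -0.7 -0.5]
row [105.5 193.   10.3] [ 0.1  0.  -0. ]
```

```bash
python3 -m creep '[[[27,48,2,0,0,0,85],[54,96,4,0,0,0,85],[80,146,7,0,0,0,85],[105,192,10,0,0,0,85],[105,192,10,0,0,0,85]]]'; python3 go.py 640.5 101 30 90
python3 - <<'E'
from bench import viewer
import cv2,numpy as np
f=viewer.snapshot("top")["frame"][130:350,170:400,::-1]; cv2.imwrite("pics/a3.png",cv2.resize(f,None,fx=2.5,fy=2.5,interpolation=cv2.INTER_CUBIC))
E
```

```text
clock: 8.2
ee_pos: [0.6413, 0.1027, 0.1473]
orientation: [3.141, -0.0, 1.572]
wrist_force: [-1.3, 0.7, -0.0]
width: 0.0849
gripper_force: 0.0
t 8.2 pos [641.3 102.7 147.3] rpy [179.9  -0.   90.1] w 84.9 grip 0.0 F [-1.3  0.7 -0. ]
row [ -1.7  -0.9 117.3] [ 0.1 -0.   0.1]
```

View pics/a3.png

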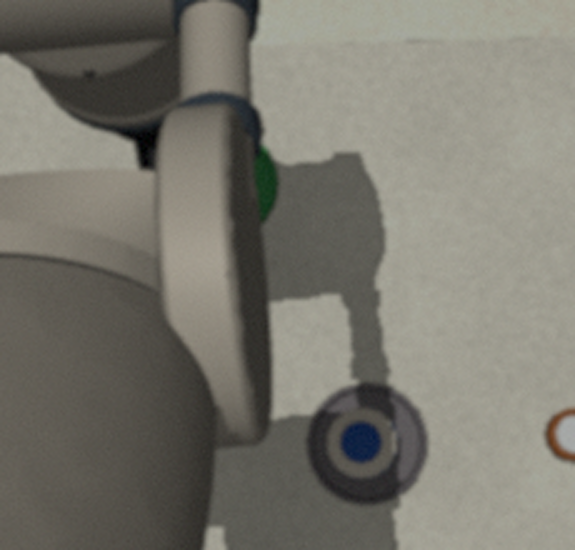

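The bottle stands in the grey dock, with its cap at about px (314,306). Descend on the beaker and grip.

```bash
python3 -m creep '[[[-1.5,-1,25,0,0,0,85],[-1.5,-1,55,0,0,0,85],[-1.5,-1,85,0,0,0,85],[-1.5,-1,105,0,0,0,85],[-1.5,-1,117,0,0,0,85]]]'; python3 -m creep '[[[0,0,0,0,0,0,85],[0,0,0,0,0,0,30],[0,0,0,0,0,0,30],[0,0,0,0,0,0,30],[0,0,0,0,0,0,30]]]' 40;python3 go.py; python3 -m creep '[[[0,0,-10,0,0,0,30],[0,0,-35,0,0,0,30],[0,0,-65,0,0,0,30],[0,0,-100,0,0,0,30],[0,0,-100,0,0,0,30]]]'; python3 go.py 466.5 271.5 128 90
```

```text
clock: 8.88
ee_pos: [0.6368, 0.099, 0.0304]
orientation: [-3.14, 0.0, 1.57]
wrist_force: [0.8, 0.1, 1.3]
width: 0.0851
gripper_force: 0.0
clock: 9.5
ee_pos: [0.6385, 0.0996, 0.0322]
orientation: [3.14, -0.0, 1.57]
wrist_force: [-1.5, -0.9, 7.8]
width: 0.0488
gripper_force: 40.9
t 9.5 pos [638.5  99.6  32.2] rpy [179.9  -0.   90. ] w 48.8 grip 40.9 F [-1.5 -0.9  7.8]
clock: 10.12
ee_pos: [0.6397, 0.0997, 0.1346]
orientation: [3.136, -0.0, 1.57]
wrist_force: [-0.3, 0.4, -1.6]
width: 0.0488
gripper_force: 41.5
t 10.12 pos [639.7  99.7 134.6] rpy [179.7  -0.   90. ] w 48.8 grip 41.5 F [-0.3  0.4 -1.6]
row [ 171.7 -173.3    5.8] [ 0.3 -0.  -0. ]
```

```bash
python3 -m creep '[[[18,-18,0,0,0,0,30],[55,-55,0,0,0,0,30],[95,-95,0,0,0,0,30],[135,-135,0,0,0,0,30],[160,-160,0,0,0,0,30]]]'; python3 -m creep '[[[8,-10,0,0,0,0,30],[10,-13,0,0,0,0,30],[10,-13,0,0,0,0,30]]]'; python3 go.py 466.5 270.5 34 90
python3 - <<'E'
from bench import viewer
import cv2
cv2.imwrite("pics/a4.png",cv2.resize(viewer.snapshot("scene")["frame"][100:320,260:560,::-1],None,fx=2.5,fy=2.5,interpolation=cv2.INTER_CUBIC))
E
```

```text
clock: 10.75
ee_pos: [0.4758, 0.2609, 0.1309]
orientation: [-3.14, 0.0, 1.571]
wrist_force: [0.7, -0.5, -0.8]
width: 0.0488
gripper_force: 41.5
clock: 11.12
ee_pos: [0.4658, 0.2692, 0.1311]
orientation: [3.141, 0.0, 1.57]
wrist_force: [0.2, -0.6, -0.3]
width: 0.0489
gripper_force: 41.5
t 11.12 pos [465.8 269.2 131.1] rpy [180.    0.   89.9] w 48.9 grip 41.5 F [ 0.2 -0.6 -0.3]
row [ 1.3  0.7 97.1] [ 0.   0.  -0.1]
```

View pics/a4.png

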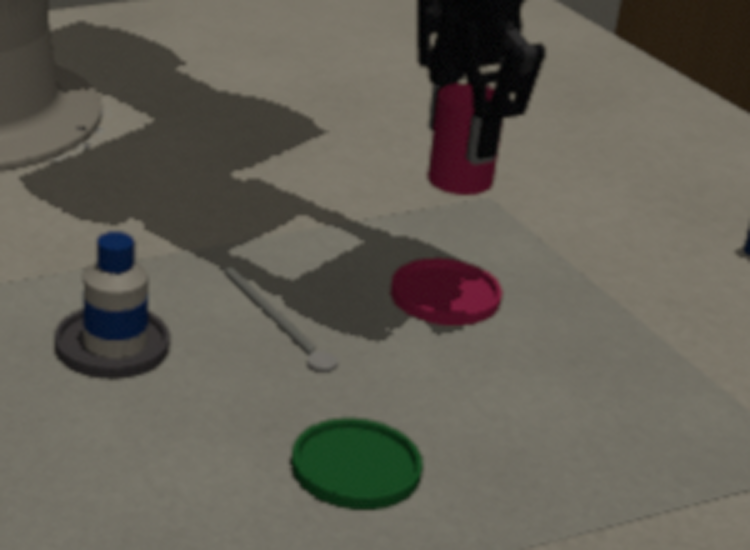

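The beaker hangs upright above the pink dock (crop ~(462,185)), and the bottle stands upright in the grey dock (~(115,300)). Lower the beaker.

```bash
python3 -m creep '[[[1,0.5,20,0,0,0,30],[1,0.5,45,0,0,0,30],[1,0.5,70,0,0,0,30],[1,0.5,88,0,0,0,30],[1,0.5,95,0,0,0,30]]]'; python3 -m creep '[[[0,0,1.5,0,0,0,30],[0,0,2.5,0,0,0,30],[0,0,3.5,0,0,0,30],[0,0,3.5,0,0,0,30]]]'; python3 go.py 466.5 270.5 32 90
```

```text
clock: 11.8
ee_pos: [0.4659, 0.2699, 0.0352]
orientation: [-3.141, 0.001, 1.569]
wrist_force: [-0.1, 0.3, -0.8]
width: 0.0489
gripper_force: 41.5
clock: 12.3
ee_pos: [0.4658, 0.2708, 0.033]
orientation: [3.141, -0.0, 1.57]
wrist_force: [0.2, 0.2, -0.7]
width: 0.0486
gripper_force: 41.5
t 12.3 pos [465.8 270.8  33. ] rpy [180.  -0.  90.] w 48.6 grip 41.5 F [ 0.2  0.2 -0.7]
row [-0.3  0.7  1. ] [ 0. -0. -0.]
```

```bash
python3 -m creep '[[[0,0,1,0,0,0,30],[0,0,2,0,0,0,30],[0,0,2.5,0,0,0,30],[0,0,2.5,0,0,0,30]]]';python3 -m creep '[[[0,0,-1,0,0,0,85],[0,0,-1,0,0,0,85],[0,0,-1,0,0,0,85],[0,0,-1,0,0,0,85],[0,0,-1,0,0,0,85]]]';  python3 -m creep '[[[0,0,-15,0,0,0,85],[0,0,-40,0,0,0,85],[0,0,-70,0,0,0,85],[0,0,-110,0,0,0,85],[0,0,-130,0,0,0,85]]]';python3 go.py 458 -269 160 106.6
```

```text
clock: 12.8
ee_pos: [0.4658, 0.2708, 0.0321]
orientation: [3.14, -0.001, 1.57]
wrist_force: [-8.8, -4.6, 43.2]
width: 0.0485
gripper_force: 45.3
clock: 13.42
ee_pos: [0.4656, 0.2707, 0.031]
orientation: [-3.141, 0.0, 1.57]
wrist_force: [0.1, -0.9, 0.1]
width: 0.0852
gripper_force: 0.0
clock: 14.05
ee_pos: [0.4662, 0.2709, 0.1642]
orientation: [3.139, -0.001, 1.57]
wrist_force: [-0.3, -0.5, -0.1]
width: 0.0846
gripper_force: 0.0
t 14.05 pos [466.2 270.9 164.2] rpy [ 1.798e+02 -1.000e-01  9.000e+01] w 84.6 grip 0.0 F [-0.3 -0.5 -0.1]
row [-539.9   -7.9    3.6] [  0.2  -0.  -16.6]
```

```bash
python3 -m creep '[[[-60,0,0,0,0,0,85],[-120,0,0,0,0,0,85],[-180,0,0,0,0,-5,85],[-240,0,0,0,0,-10,85],[-300,-5,0,0,0,-16.6,85]]]'; python3 go.py 458 -269 160 106.6;  python3 -m creep '[[[-50,14,0,0,0,0,85],[-100,28,0,0,0,0,85],[-150,44,0,0,0,0,85],[-200,60,0,0,0,0,85],[-228,66,0,0,0,0,85]]]'; python3 go.py 458 -269 150 106.6
python3 - <<'E'
from h import *
from bench import viewer
s=viewer.snapshot("scene"); t=viewer.snapshot("top")
a=cv2.resize(s["frame"][120:345,80:480,::-1],None,fx=2,fy=2,interpolation=cv2.INTER_CUBIC)
b=cv2.resize(t["frame"][240:345,390:530,::-1],None,fx=2.5,fy=2.5)[:450]
b=cv2.copyMakeBorder(b,0,0,0,800-b.shape[1],cv2.BORDER_CONSTANT)
cv2.imwrite("pics/a5.png",np.vstack([a,b])[:600])
E
```

```text
clock: 14.68
ee_pos: [0.4605, -0.0313, 0.1622]
orientation: [3.14, 0.001, 1.863]
wrist_force: [1.0, 0.2, 0.1]
width: 0.0848
gripper_force: 0.0
t 14.68 pos [460.5 -31.3 162.2] rpy [179.9   0.  106.8] w 84.8 grip 0.0 F [1.  0.2 0.1]
row [-226.9  -71.     2.3] [0.1 0.  0.2]
clock: 15.3
ee_pos: [0.5899, -0.2313, 0.1622]
orientation: [3.141, 0.001, 1.859]
wrist_force: [0.1, -0.6, 0.4]
width: 0.0853
gripper_force: 0.0
t 15.3 pos [ 589.9 -231.3  162.2] rpy [1.799e+02 1.000e-01 1.065e+02] w 85.3 grip 0.0 F [ 0.1 -0.6  0.4]
row [   1.3 -137.2   12.1] [ 0.1  0.1 -0.1]
```

View pics/a5.png

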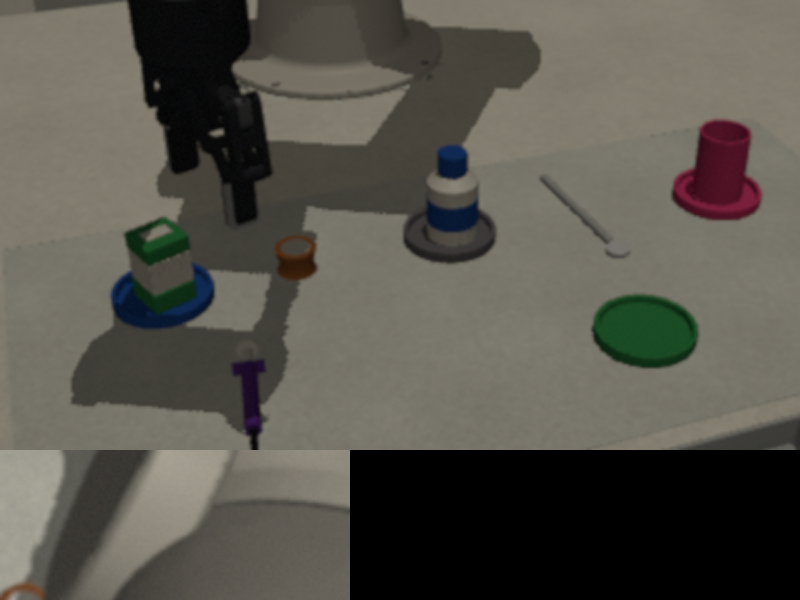

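The beaker stands in the pink dock, and all loose items are untouched. I guessed the sideways sign wrong, so the tool is 137 mm off along its y at safe height. Correct that.

```bash
python3 -m creep '[[[1,-45,4,0,0,0,85],[1,-90,8,0,0,0,85],[1,-137,12,0,0,0,85],[1,-137,12,0,0,0,85]]]'; python3 go.py 458 -269 30 106.6
python3 - <<'E'
from h import *
from bench import viewer
t=viewer.snapshot("top")
cv2.imwrite("pics/a6.png",cv2.resize(t["frame"][230:350,390:550,::-1],None,fx=4,fy=4,interpolation=cv2.INTER_CUBIC))
E
```

```text
clock: 15.9
ee_pos: [0.454, -0.2666, 0.1498]
orientation: [-3.14, -0.001, 1.858]
wrist_force: [0.6, -0.6, 0.5]
width: 0.0851
gripper_force: 0.0
t 15.9 pos [ 454.  -266.6  149.8] rpy [-1.799e+02 -1.000e-01  1.065e+02] w 85.1 grip 0.0 F [ 0.6 -0.6  0.5]
row [ -3.6   3.3 119.8] [-0.1 -0.1 -0.1]
```

View pics/a6.png

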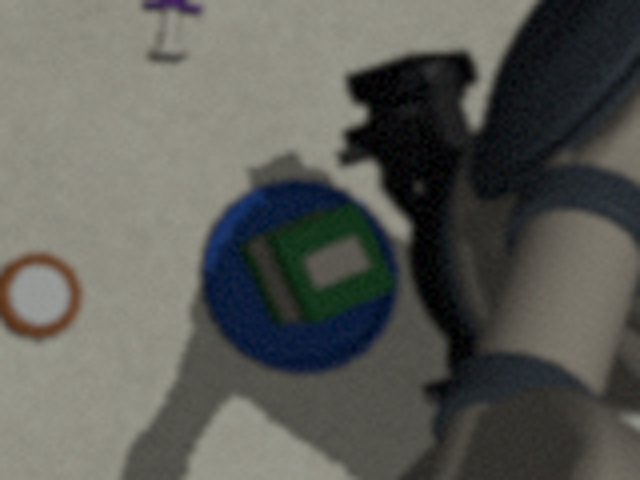

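The finger line runs parallel to the box's side (slopes .36 and .36), and the lid centre is at crop (332,263). Descend and grip.

```bash
python3 -m creep '[[[-3.5,3,25,0,0,0,85],[-3.5,3,55,0,0,0,85],[-3.5,3,85,0,0,0,85],[-3.5,3,107,0,0,0,85],[-3.5,3,120,0,0,0,85]]]'; python3 -m creep '[[[0,0,0,0,0,0,85],[0,0,0,0,0,0,25],[0,0,0,0,0,0,25],[0,0,0,0,0,0,25],[0,0,0,0,0,0,25]]]' 40; python3 -m creep '[[[0,0,0,0,0,0,25],[0,0,0,0,0,0,25]]]'; python3 go.py
```

```text
clock: 16.58
ee_pos: [0.4615, -0.269, 0.0286]
orientation: [-3.142, -0.0, 1.861]
wrist_force: [-0.4, -0.4, -0.5]
width: 0.0853
gripper_force: 0.0
clock: 17.2
ee_pos: [0.4613, -0.2699, 0.03]
orientation: [3.141, 0.001, 1.86]
wrist_force: [-1.0, 1.8, 10.6]
width: 0.0407
gripper_force: 38.0
clock: 17.45
ee_pos: [0.4613, -0.2699, 0.03]
orientation: [3.141, 0.001, 1.86]
wrist_force: [-0.2, 1.4, 10.7]
width: 0.0405
gripper_force: 38.0
t 17.45 pos [ 461.3 -269.9   30. ] rpy [1.800e+02 1.000e-01 1.066e+02] w 40.5 grip 38.0 F [-0.2  1.4 10.7]
```

```bash
python3 -m creep '[[[0,0,-10,0,0,0,25],[0,0,-35,0,0,0,25],[0,0,-65,0,0,0,25],[0,0,-105,0,0,0,25],[0,0,-105,0,0,0,25]]]'; python3 go.py 640.5 101 135 106.6
```

```text
clock: 18.08
ee_pos: [0.4623, -0.2706, 0.1373]
orientation: [3.138, 0.004, 1.86]
wrist_force: [-0.3, -0.0, -2.2]
width: 0.0412
gripper_force: 39.4
t 18.07 pos [ 462.3 -270.6  137.3] rpy [179.8   0.2 106.6] w 41.2 grip 39.4 F [-0.3 -0.  -2.2]
row [305.4 276.7   1.9] [ 0.2  0.2 -0. ]
```

```bash
python3 -m creep '[[[20,18,0,0,0,0,25],[58,53,0,0,0,0,25],[98,89,0,0,0,0,25],[138,125,0,0,0,0,25],[178,161,0,0,0,0,25]]]';python3 -m creep '[[[40,36,0,0,0,0,25],[80,72,0,0,0,0,25],[110,100,0,0,0,0,25],[124,113,0,0,0,0,25],[125,114,0,0,0,0,25]]]'; python3 go.py 640.5 101 32 106.6
python3 - <<'E'
from h import *
from bench import viewer
s=viewer.snapshot("scene")
cv2.imwrite("pics/a7.png",cv2.resize(s["frame"][100:325,240:540,::-1],None,fx=2.5,fy=2.5,interpolation=cv2.INTER_CUBIC))
E
```

```text
clock: 18.7
ee_pos: [0.5647, -0.0514, 0.1337]
orientation: [-3.141, -0.0, 1.86]
wrist_force: [1.0, -1.0, -1.4]
width: 0.0407
gripper_force: 39.3
clock: 19.32
ee_pos: [0.638, 0.0998, 0.1335]
orientation: [-3.141, -0.0, 1.861]
wrist_force: [-0.8, -1.0, -0.2]
width: 0.0404
gripper_force: 39.4
t 19.32 pos [638.   99.8 133.5] rpy [-180.    -0.   106.6] w 40.4 grip 39.4 F [-0.8 -1.  -0.2]
row [  0.5   2.8 101.5] [-0. -0.  0.]
```

View pics/a7.png

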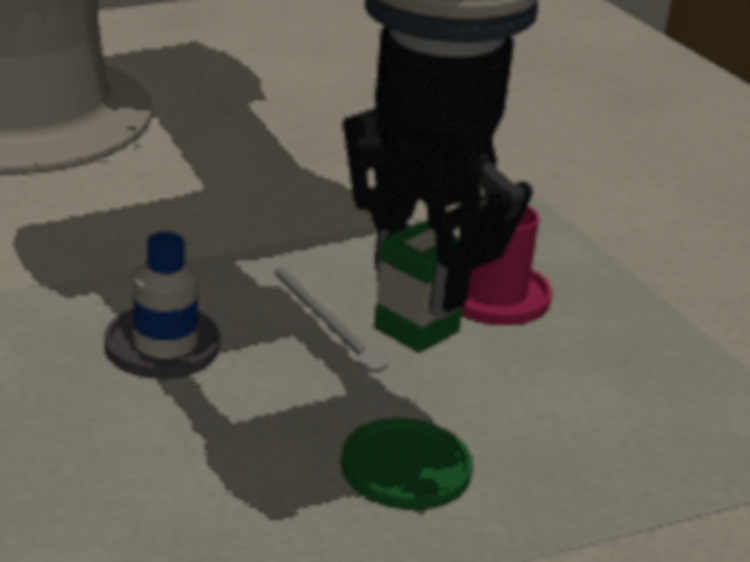

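The box hangs upright over the green dock (crop ~(418,340) above (407,462)). Lower it.

```bash
python3 -m creep '[[[0.5,2.5,20,0,0,0,25],[0.5,2.5,45,0,0,0,25],[0.5,2.5,70,0,0,0,25],[0.5,2.5,90,0,0,0,25],[0.5,2.5,100,0,0,0,25]]]'; python3 -m creep '[[[0,0,1,0,0,0,25],[0,0,1.5,0,0,0,25],[0,0,2,0,0,0,25],[0,0,2,0,0,0,25]]]'; python3 go.py 640.5 101 32 106.6
```

```text
clock: 20.0
ee_pos: [0.6392, 0.0993, 0.032]
orientation: [-3.139, -0.001, 1.859]
wrist_force: [-0.1, -0.1, -0.9]
width: 0.0405
gripper_force: 39.4
clock: 20.5
ee_pos: [0.6407, 0.1004, 0.0326]
orientation: [3.141, 0.0, 1.86]
wrist_force: [0.1, -0.2, -0.9]
width: 0.0407
gripper_force: 39.4
t 20.5 pos [640.7 100.4  32.6] rpy [180.    0.  106.6] w 40.7 grip 39.4 F [ 0.1 -0.2 -0.9]
row [ 0.6 -0.   0.6] [ 0.  0. -0.]
```

```bash
python3 -m creep '[[[0,0,1,0,0,0,25],[0,0,2,0,0,0,25],[0,0,3,0,0,0,25],[0,0,3,0,0,0,25]]]'; python3 go.py
```

```text
clock: 21.0
ee_pos: [0.6405, 0.1004, 0.03]
orientation: [3.141, 0.0, 1.86]
wrist_force: [-5.2, -0.2, 13.8]
width: 0.0405
gripper_force: 40.5
t 21.0 pos [640.5 100.4  30. ] rpy [180.    0.  106.6] w 40.5 grip 40.5 F [-5.2 -0.2 13.8]
```

```bash
python3 -m creep '[[[0,0,-1,0,0,0,85],[0,0,-1,0,0,0,85],[0,0,-1,0,0,0,85],[0,0,-1,0,0,0,85],[0,0,-1,0,0,0,85]]]';  python3 -m creep '[[[0,0,-15,0,0,0,85],[0,0,-40,0,0,0,85],[0,0,-70,0,0,0,85],[0,0,-110,0,0,0,85],[0,0,-130,0,0,0,85]]]';python3 go.py 447 -3.8 160 90
```

```text
clock: 21.62
ee_pos: [0.6404, 0.1004, 0.0301]
orientation: [-3.141, -0.0, 1.86]
wrist_force: [-0.1, 0.4, 0.1]
width: 0.0852
gripper_force: 0.0
clock: 22.25
ee_pos: [0.6413, 0.1005, 0.1636]
orientation: [3.138, 0.001, 1.86]
wrist_force: [-1.1, 0.0, -0.1]
width: 0.085
gripper_force: 0.0
t 22.25 pos [641.3 100.5 163.6] rpy [179.8   0.  106.6] w 85.0 grip 0.0 F [-1.1  0.  -0.1]
row [ -44.5 -216.     2.9] [ 0.2  0.  16.6]
```

```bash
python3 -m creep '[[[-10,-50,0,0,0,4,85],[-20,-100,0,0,0,8,85],[-31,-150,0,0,0,13,85],[-44,-215,0,0,0,16.6,85],[-44,-215,0,0,0,16.6,85]]]';python3 go.py 447 -3.8 26 90
python3 - <<'E'
from h import *
from bench import viewer
s=viewer.snapshot("scene")
cv2.imwrite("pics/a8.png",cv2.resize(s["frame"][90:330,120:480,::-1],None,fx=2.2,fy=2.2,interpolation=cv2.INTER_CUBIC))
E
```

```text
clock: 22.88
ee_pos: [0.4431, -0.004, 0.1609]
orientation: [-3.14, -0.0, 1.567]
wrist_force: [0.9, 0.3, 0.4]
width: 0.0848
gripper_force: 0.0
t 22.88 pos [443.1  -4.  160.9] rpy [-179.9   -0.    89.8] w 84.8 grip 0.0 F [0.9 0.3 0.4]
row [  0.2   4.2 134.9] [-0.1 -0.  -0.2]
```

View pics/a8.png

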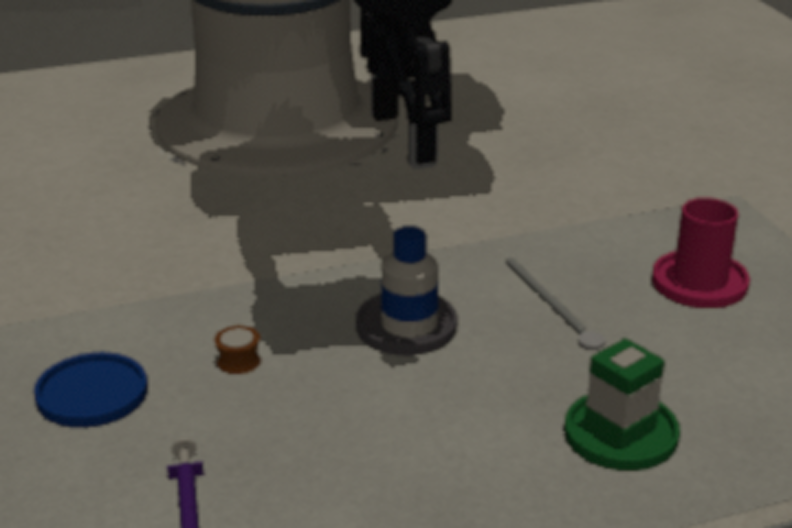

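The box is upright in the green dock and the beaker in the pink one. The blue dock is empty, and the bottle is in the grey dock under the gripper. Grip it.

```bash
python3 -m creep '[[[0,3.5,30,0,0,0,85],[0,3.5,60,0,0,0,85],[0,3.5,90,0,0,0,85],[0,3.5,118,0,0,0,85],[0,3.5,134,0,0,0,85]]]'; python3 -m creep '[[[0,0,0,0,0,0,85],[0,0,0,0,0,0,30],[0,0,0,0,0,0,30],[0,0,0,0,0,0,30],[0,0,0,0,0,0,30]]]' 50; python3 go.py; python3 -m creep '[[[0,0,-10,0,0,0,30],[0,0,-35,0,0,0,30],[0,0,-65,0,0,0,30],[0,0,-100,0,0,0,30],[0,0,-100,0,0,0,30]]]'; python3 go.py 455.5 -270 130 90
```

```text
clock: 23.55
ee_pos: [0.4517, -0.0028, 0.0252]
orientation: [3.141, 0.0, 1.571]
wrist_force: [0.3, -0.4, 0.0]
width: 0.0848
gripper_force: 0.0
clock: 24.18
ee_pos: [0.451, -0.0031, 0.0271]
orientation: [3.14, 0.0, 1.57]
wrist_force: [-0.6, 0.7, 12.5]
width: 0.0466
gripper_force: 49.7
t 24.18 pos [451.   -3.1  27.1] rpy [179.9   0.   90. ] w 46.6 grip 49.7 F [-0.6  0.7 12.5]
clock: 24.8
ee_pos: [0.4517, -0.0033, 0.1288]
orientation: [3.137, 0.001, 1.57]
wrist_force: [-0.3, -1.0, -1.9]
width: 0.0467
gripper_force: 51.8
t 24.8 pos [451.7  -3.3 128.8] rpy [179.7   0.   90. ] w 46.7 grip 51.8 F [-0.3 -1.  -1.9]
row [-266.7    4.    -1. ] [ 0.3  0.  -0. ]
```

```bash
python3 -m creep '[[[-25,0,0,0,0,0,30],[-75,1,0,0,0,0,30],[-130,2,0,0,0,0,30],[-185,3,0,0,0,0,30],[-230,4,0,0,0,0,30]]]'; python3 -m creep '[[[-28,0,0,0,0,0,30],[-36,0,0,0,0,0,30],[-36,0,0,0,0,0,30]]]';python3 go.py 456 -270 29 90
```

```text
clock: 25.42
ee_pos: [0.4537, -0.2351, 0.1257]
orientation: [-3.141, -0.0, 1.569]
wrist_force: [0.0, 1.2, -1.1]
width: 0.0466
gripper_force: 51.8
clock: 25.8
ee_pos: [0.4539, -0.2686, 0.1258]
orientation: [-3.141, -0.001, 1.57]
wrist_force: [-0.9, 0.2, -1.1]
width: 0.0469
gripper_force: 51.8
t 25.8 pos [ 453.9 -268.6  125.8] rpy [-180.    -0.    89.9] w 46.9 grip 51.8 F [-0.9  0.2 -1.1]
row [-1.4  2.2 96.8] [-0.  -0.  -0.1]
```

```bash
python3 -m creep '[[[-1,1.5,20,0,0,0,30],[-1,1.5,45,0,0,0,30],[-1,1.5,70,0,0,0,30],[-1,1.5,88,0,0,0,30],[-1,1.5,95,0,0,0,30]]]'; python3 -m creep '[[[0,0,1,0,0,0,30],[0,0,2,0,0,0,30],[0,0,2.5,0,0,0,30],[0,0,2.5,0,0,0,30]]]'; python3 go.py
```

```text
clock: 26.42
ee_pos: [0.4553, -0.2685, 0.0304]
orientation: [-3.14, -0.001, 1.571]
wrist_force: [0.3, -0.3, -0.4]
width: 0.0466
gripper_force: 51.8
clock: 26.92
ee_pos: [0.4558, -0.2702, 0.029]
orientation: [3.141, 0.0, 1.57]
wrist_force: [0.0, -0.1, -1.4]
width: 0.0467
gripper_force: 51.8
t 26.93 pos [ 455.8 -270.2   29. ] rpy [180.   0.  90.] w 46.7 grip 51.8 F [ 0.  -0.1 -1.4]
```

```bash
python3 -m creep '[[[0,0,1,0,0,0,30],[0,0,2,0,0,0,30],[0,0,2.5,0,0,0,30],[0,0,2.5,0,0,0,30]]]'; python3 go.py
```

```text
clock: 27.42
ee_pos: [0.4558, -0.2702, 0.0271]
orientation: [3.141, 0.0, 1.57]
wrist_force: [-5.1, 2.7, 22.6]
width: 0.047
gripper_force: 54.4
t 27.43 pos [ 455.8 -270.2   27.1] rpy [180.   0.  90.] w 47.0 grip 54.4 F [-5.1  2.7 22.6]
```

Seated. Release, rise, move clear of the view and check all three.

```bash
python3 -m creep '[[[0,0,-1,0,0,0,85],[0,0,-1,0,0,0,85],[0,0,-1,0,0,0,85],[0,0,-1,0,0,0,85],[0,0,-1,0,0,0,85]]]';  python3 -m creep '[[[0,0,-15,0,0,0,85],[0,0,-40,0,0,0,85],[0,0,-70,0,0,0,85],[0,0,-110,0,0,0,85],[0,0,-150,0,0,0,85]]]'; python3 -m creep '[[[-40,-20,0,0,0,0,85],[-80,-45,0,0,0,0,85],[-120,-80,0,0,0,0,85],[-160,-120,0,0,0,0,85],[-190,-160,0,0,0,0,85]]]';python3 -m creep '[[[0,0,0,0,0,0,85],[0,0,0,0,0,0,85]]]';python3 go.py
python3 - <<'E'
from h import *
from bench import viewer
t=viewer.snapshot("top")
crops(t,[(208,165),(115,262),(415,262),(267,270)],"pics/c2.png")
for n,P in (("beaker rim",(.640,.101,.075)),("",(.466,.2715,.075)),("cap",(.4555,-.270,.093)),("lid",(.6405,.1015,.071))): print(n,P,w2p(t,P))
E
```

```text
clock: 28.05
ee_pos: [0.4557, -0.2701, 0.0271]
orientation: [-3.141, -0.0, 1.57]
wrist_force: [-0.5, -0.3, -0.2]
width: 0.0847
gripper_force: 0.0
clock: 28.68
ee_pos: [0.4555, -0.27, 0.1794]
orientation: [3.141, 0.0, 1.57]
wrist_force: [1.0, 0.7, -0.3]
width: 0.0851
gripper_force: 0.0
clock: 29.3
ee_pos: [0.2942, -0.4615, 0.1783]
orientation: [3.141, 0.001, 1.57]
wrist_force: [1.2, -0.6, -0.4]
width: 0.0848
gripper_force: 0.0
clock: 29.55
ee_pos: [0.2957, -0.4597, 0.1778]
orientation: [3.141, 0.0, 1.57]
wrist_force: [-0.7, 0.4, -0.6]
width: 0.0852
gripper_force: 0.0
t 29.55 pos [ 295.7 -459.7  177.8] rpy [180.    0.   89.9] w 85.2 grip 0.0 F [-0.7  0.4 -0.6]
beaker rim (0.64, 0.101, 0.075) (np.float64(252.87811693674126), np.float64(195.27961247170023))
 (0.466, 0.2715, 0.075) (np.float64(152.57049571171336), np.float64(298.9901127198219))
cap (0.4555, -0.27, 0.093) (np.float64(478.41406219469866), np.float64(296.89363770039535))
lid (0.6405, 0.1015, 0.071) (np.float64(252.9135279258153), np.float64(195.53751940384473))
```

View pics/c2.png

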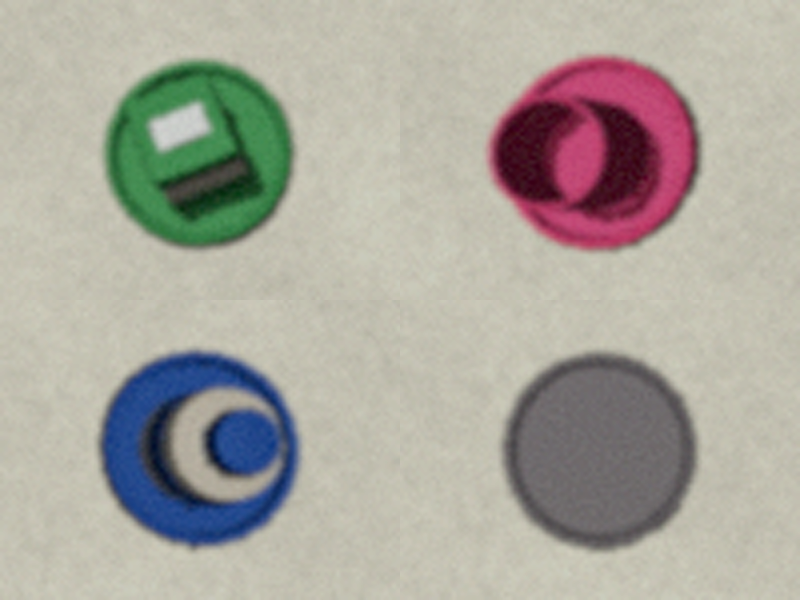

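The lid centre is at (253,197), the beaker rim at (152,301) and the cap at (476,298). Each is within about 2 px (4 mm) of its centred position, and the grey dock is empty. Hand in.

```bash
python3 -c "
from bench import workorder
print(workorder.sign_off())"
```

```text
the job is handed in; nothing more can be done
None
```

The job is handed in: the beaker stands in the pink dock, the box in green and the bottle in blue, each about 4 mm or less off-centre in the last picture, with the grey dock empty again (the sign-off gave no verdict).

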